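Stroke the flaps of a tablet organiser shut

ROBOT

A 7-joint arm with a two-finger parallel gripper is mounted at the origin on the work surface; the furniture and walls round the work are solid. World frame = base frame: x ahead of the robot, y to its left, z up, the work surface at z = 0. Lengths are in m, angles in rad, forces in N, time in s.
With the tool pointing down it reaches from about 0.425 to 1.025 m from the base axis. Payload 9.4 kg.
Tool frame: the origin (TCP) lies between the finger pads, 19 mm behind the fingertips; this is the grasp point; z points along the fingers, y is the line along which they close (so a half turn about z gives the same grasp; the last joint's range is limited). The gripper opens to 93 mm and grips with 3 to 60 N. Pads are 15 mm wide; open, the fingers measure 128 mm over their backs; the gripper's body (75 mm by 188 mm) begins 65 mm behind the grasp point.
Start: joints at [1.236, 0.599, -0.003, 1.599, 0.002, 0.943, -0.08], TCP at [0.185, -0.701, 0.237] pointing down, gripper open.
Joint ranges: [-2.57, 2.57], [-0.35, 1.97], [-1.29, 1.29], [0.11, 2.56], [-1.05, 4.19], [0.11, 1.86], [-2.63, 2.63]. Speed limits (rad/s): [2.22, 2.22, 3.01, 3.01, 3.14, 3.14, 3.14].

INTERFACE

Orientations are given as a rotation vector (axis times angle).
In Python, from workcell import arm, eyes gives the robot as it stands.
- The arm moves only by the shell command python3 -m pendant 'ROWS' [FORCE]. ROWS is JSON, a list of rows, each an object with "offset": the shift along the tool's x, y, z each as a share of 50 mm, from -1 to 1, a list of three; "roll": the turn about the tool's z as a share of 5 degrees, from -1 to 1; "claw": the gripper's target within -1 to 1 (shut at 1, half-way at 0, fully open at -1). A call has 1 to 10 rows; each row shifts and turns the commanded pose from where the row before left it, along the tool's axes as they then stand; what a row does not reach is not made up. A row lasts 1/10 s, in which the tool goes at most 50 mm and 8.59 degrees, less where a joint would pass 70% of its speed; a pose out of reach is approached as far as the arm can. A call with a number of a shift or a turn outside -1 to 1 is refused whole. A call with a gripper value outside its range is refused whole. The fingers move at their own pace and stop on an object; FORCE is the grip in N (left out, the last holds). Time passes only in rows, so rows that do not move let the fingers close. It gives the time, the measured TCP pose, the force, the opening and the grip force at its end, in the units of the state.
- arm.get_obs(): the state, without advancing time (a new reading comes with each control period).
- eyes.snapshot(name): name is "scene" or "side" or "wrist"; returns a dict with "image" (480x640x3 uint8, blue, green, red), "depth" (480x640 float32, m along the optical axis (not along the pixel's ray), 0 where there is no reading), "mtx" (3x3 intrinsics, pixels), "dist" ([k1, k2, p1, p2, k3] as OpenCV has them; the pictures are not rectified), "T" (4x4, takes a point from camera to world coordinates); the wrist camera has in their place "T_tool_cam" (4x4, takes a point from camera to tool coordinates, whose origin is the TCP and whose axes are the flange's). Camera axes: x right, y up, looking along -z (the intrinsics and any distortion apply to the point x, -y, -z); pixel columns grow to the right and rows downward; lengths in m; the calibration is good to about 2 mm. A picture is of the moment at which its call begins: read the wrist's pose just before it.
- arm.sign_off(): hands the job in; it is judged then, once.
The state is a dict: "time_s": time; "joint_pos": joint angles; "joint_velocities": joint speeds; "joint_torque": joint torques, N m; "position": TCP position; "tool_rot": TCP orientation; "force": force on the tool from outside, world axes, zero at the start; "moment": the same for the moment, N m; "finger_gap": finger opening in m; "gripper_force": force on a finger pad.
Only numpy, scipy, OpenCV 4.12 (cv2) and the standard library are available. Lean on these libraries where they do the work, as an engineer would, in place of code of your own. Each camera call takes 0.05 s, during which the arm holds its last target. There are 200 camera calls.

TASK

The five blue flaps of the tablet organiser are standing up. Run your fingertips lightly along the top of the row in one pass, from the orange-capped end to the white end, so that the flaps are pressed fully shut one after another in that order; keep the fingers down at the row until the last flap is shut, then take the hand clear. Only touch the organiser, do not pick it up or shove it out of its place, and leave the vials and the bottle alone.

Things in the scene. Friction and masses are not known exactly. Their poses are not given: they have to be found in the camera images.
- organiser: White five-day tablet organiser, loose on the desk: a bar 184 mm long (local x -96 to +88), 62 wide (local y), 1.5 kg. Origin: on the desk under the row's middle; z up. Local x runs along the row of five blue flaps, from the orange end cap (x -96 to -84 mm, 76 high) beside flap 1 to the plain white end. Side walls 3 mm thick, 82 high, 56 apart inside; the flaps lie between them.
- row_start (a point): Point on the organiser at local (-83, 0, 77) mm: middle of flap 1's hinge edge, at the height of the tops of shut flaps (77 mm above the desk, 5 mm below the side walls). Fingertips drawn from here to row_end at this height ride up each flap in turn and press it down; drawn the other way they catch under the raised edges.
- row_end (a point): Point on the organiser at local (+85, 0, 77) mm: where the middle of flap 5's free edge lies when it is shut. Shut flaps are level, with 3 mm gaps between them, on the straight line row_start to row_end.
- flap1 (a joint): Angle (rad) of flap 1, counted from the orange cap: a blue plate 31 mm along the row, 46 wide, 3 thick, hinged at its edge nearer the orange cap (axis along local y at local x -83 mm, 74 mm above the desk). 0 shut and level, growing as its free edge rises, 1.3 at most. Light friction (about 10 N mm) holds it where it is left; no spring, no catch.
- flap2 (a joint): Angle (rad) of flap 2, counted from the orange cap: a blue plate 31 mm along the row, 46 wide, 3 thick, hinged at its edge nearer the orange cap (axis along local y at local x -49 mm, 74 mm above the desk). 0 shut and level, growing as its free edge rises, 1.3 at most. Light friction (about 10 N mm) holds it where it is left; no spring, no catch.
- flap3 (a joint): Angle (rad) of flap 3, counted from the orange cap: a blue plate 31 mm along the row, 46 wide, 3 thick, hinged at its edge nearer the orange cap (axis along local y at local x -15 mm, 74 mm above the desk). 0 shut and level, growing as its free edge rises, 1.3 at most. Light friction (about 10 N mm) holds it where it is left; no spring, no catch.
- flap4 (a joint): Angle (rad) of flap 4, counted from the orange cap: a blue plate 31 mm along the row, 46 wide, 3 thick, hinged at its edge nearer the orange cap (axis along local y at local x +19 mm, 74 mm above the desk). 0 shut and level, growing as its free edge rises, 1.3 at most. Light friction (about 10 N mm) holds it where it is left; no spring, no catch.
- flap5 (a joint): Angle (rad) of flap 5, counted from the orange cap: a blue plate 31 mm along the row, 46 wide, 3 thick, hinged at its edge nearer the orange cap (axis along local y at local x +53 mm, 74 mm above the desk). 0 shut and level, growing as its free edge rises, 1.3 at most. Light friction (about 10 N mm) holds it where it is left; no spring, no catch.
- vial_green: Bystander to leave alone: pale green capped vial with a dark green band, 31 mm across, 62 mm high, standing loose on the desk. Origin: centre of its underside.
- vial_teal: Bystander to leave alone: teal capped vial, 31 mm across, 62 mm high, standing loose on the desk. Origin: centre of its underside.
- bottle: Bystander to leave alone: brown glass bottle with a dark stopper, 57 mm across, 100 mm high, standing loose on the desk. Origin: centre of its underside.

How it is judged:
On the way, in this order (a step that is already met when the one before it is completed fails the run):
1. flap 1 is shut (under 0.10 rad) with the fingertips on the organiser (value of joint flap1 below 0.1 rad and contact force between the fingers and organiser above 0.05 N), for 0.04 s.
2. flap 2 is shut (under 0.10 rad) with the fingertips on the organiser (value of joint flap2 below 0.1 rad and contact force between the fingers and organiser above 0.05 N), for 0.04 s.
3. flap 3 is shut (under 0.10 rad) with the fingertips on the organiser (value of joint flap3 below 0.1 rad and contact force between the fingers and organiser above 0.05 N), for 0.04 s.
4. flap 4 is shut (under 0.10 rad) with the fingertips on the organiser (value of joint flap4 below 0.1 rad and contact force between the fingers and organiser above 0.05 N), for 0.04 s.
5. flap 5 is shut (under 0.10 rad) with the fingertips on the organiser (value of joint flap5 below 0.1 rad and contact force between the fingers and organiser above 0.05 N), for 0.04 s.
At the end, for the whole second after the job is handed in: All five flaps are shut: each within 0.10 rad of level (free edge no more than 3 mm up). The organiser is at rest within 30 mm of where it stood; vials and bottle upright within 30 mm of where they stood (value of joint each of flap1, flap2, flap3, flap4, flap5 below 0.1 rad and distance of each of organiser, vial_green, vial_teal, bottle from where it was at the start of the episode below 0.03 m and linear speed of organiser below 0.01 m/s and angle between each of vial_green, vial_teal, bottle's own z axis and vertical below 0.2 rad); the robot touches nothing.
It fails at once if the organiser is lifted (more than 10 mm) or tipped (more than 0.15 rad) (height (world z) of organiser above 0.01 m or angle between organiser's own z axis and vertical above 0.15 rad).
It fails at once if the organiser is shoved more than 30 mm (distance of organiser from where it was at the start of the episode above 0.03 m).
It fails at once if the organiser is pressed with more than 40 N (contact force between any of the arm, the fingers and organiser above 40 N).
It fails at once if the hand leaves the row part-way: flap 1 is shut and flap 5 is not, and the TCP is more than 155 mm above the desk (fingertips about 60 mm above shut flaps) (value of joint flap1 below 0.1 rad and not (value of joint flap5 below 0.1 rad) and height (world z) of the grasp point above 0.155 m).
It fails at once if a vial or the bottle is moved more than 30 mm (distance of any of vial_green, vial_teal, bottle from where it was at the start of the episode above 0.03 m).
It also fails if it takes over 40 s, if anything falls off the work surface, if the arm or the gripper's body presses on something with over 40 N, if the wrist force passes 120 N, or if a joint passes its speed limit or range.

## Working session

There is one attempt and no reset: what is moved stays moved. The work goes in short steps, Python scripts to look and compute and a shell command to move; the robot and the scene stay as the last step left them, time stands still between calls to the robot, and variables do not carry over. Pictures are saved under pics/ and viewed, at most 10 in all, crops included, and the job is handed in when it is done.

```bash
mkdir -p pics
python3 - <<'E'
from workcell import arm, eyes
import cv2, numpy as np
o=arm.get_obs(); print(o)
a=eyes.snapshot("scene"); b=eyes.snapshot("side")
for n,s in(("scene",a),("side",b)):
    cv2.imwrite(f"pics/{n}0.png",s["image"]); np.savez(f"{n}0.npz",**s); print(n,s["mtx"],s["dist"],s["T"])
E
```

```text
{'time_s': 0.0, 'joint_pos': array([ 1.23630229,  0.60012657, -0.00253992,  1.60008581,  0.00182607,
        0.94291357, -0.07979332]), 'joint_velocities': array([-4.84782731e-05, -9.00952777e-05,  2.50508389e-03, -1.24986064e-03,
        3.89086840e-04, -1.07177572e-03, -9.93473355e-05]), 'joint_torque': array([ 5.23020117e-04, -7.65078449e+01,  1.49755374e+00, -2.52350682e+01,
       -5.23707457e-02,  1.70273875e-02,  1.60934096e-04]), 'position': array([ 0.18470275, -0.70062179,  0.2365747 ]), 'tool_rot': array([-3.11403832e+00, -4.03751110e-01,  5.62221420e-04]), 'force': array([-0.84601553,  0.03023731,  0.41924029]), 'moment': array([ 2.20819149e-05,  5.64240676e-02, -3.14995401e-02]), 'gripper_force': 0.0, 'finger_gap': 0.09319055698080596}
scene [[489.08857963   0.         324.86094162]
 [  0.         489.08857963 243.2323229 ]
 [  0.           0.           1.        ]] [-0.11099645  0.          0.          0.          0.        ] [[-0.6453737   0.52463133 -0.55520695  0.06626386]
 [-0.7637865  -0.43265055  0.47900281  0.22892624]
 [ 0.01108929  0.73319538  0.67992761  0.64618965]
 [ 0.          0.          0.          1.        ]]
side [[579.04215809   0.         320.08081463]
 [  0.         579.04215809 243.87006928]
 [  0.           0.           1.        ]] [-0.14042703  0.          0.          0.          0.        ] [[-0.92447431  0.26347084 -0.27555466  0.2543899 ]
 [-0.38069949 -0.5993457   0.70416804  0.55880246]
 [ 0.02037525  0.75588878  0.65438291  0.76259501]
 [ 0.          0.          0.          1.        ]]
```

View pics/scene0.png

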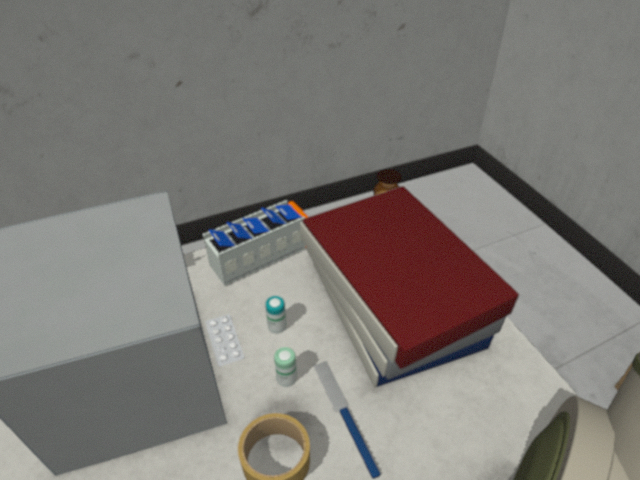

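View pics/side0.png

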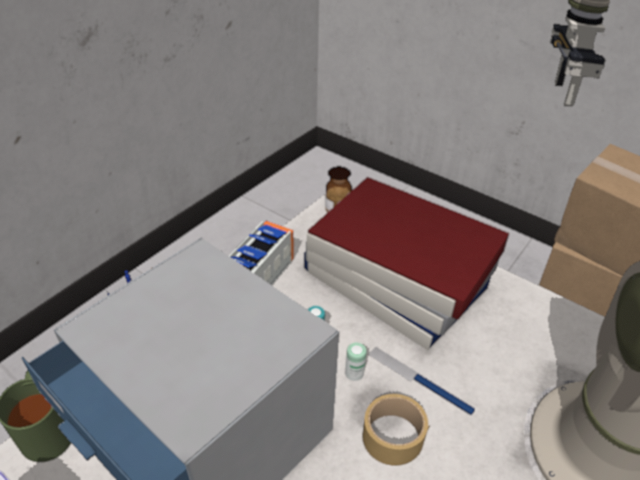

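Scene view: the organiser is at about (205–305, 200–280), with the orange cap at (297,210) and the white end at (215,255). A stack of books stands to its right, a grey cabinet to its left and a wall behind it. The teal vial is at (276,313), the green one at (286,366) and the bottle at (387,183). In the side view the cabinet partly hides the organiser at (262,250).

```bash
cat > h.py <<'E'
import cv2, numpy as np
def rays(s,px,T=None):
    T=s["T"] if T is None else T
    p=cv2.undistortPoints(np.asarray(px,float).reshape(-1,1,2),s["mtx"],s["dist"]).reshape(-1,2)
    d=np.c_[p[:,0],-p[:,1],-np.ones(len(p))]
    return T[:3,3],d@T[:3,:3].T          # depth*d + origin
def plane(s,px,z,T=None):
    c,d=rays(s,px,T); return c+d*((z-c[2])/d[:,2])[:,None]
def cloud(s,mask,T=None):
    v,u=np.nonzero(mask&(s["depth"]>0)); c,d=rays(s,np.c_[u,v],T)
    return np.c_[u,v],c+d*s["depth"][v,u][:,None]
def hsv(s): return cv2.cvtColor(s["image"],cv2.COLOR_BGR2HSV)
E
python3 - <<'E'
from h import *
for n in("scene","side"):
    s=dict(np.load(n+"0.npz")); H=hsv(s); h,S,V=H[...,0],H[...,1],H[...,2]
    roi=np.zeros(h.shape,bool)
    if n=="scene": roi[190:290,195:320]=1
    else: roi[215:290,225:300]=1
    M={"orange":(h<15)&(S>180)&(V>120)&roi,"blue":(h>105)&(h<125)&(S>150)&roi}
    for k,m in M.items():
        uv,P=cloud(s,m); print(n,k,m.sum(),len(P),"px",uv.min(0),uv.max(0),"lo",np.percentile(P,5,0).round(3),"med",np.median(P,0).round(3),"hi",np.percentile(P,95,0).round(3))
    uv,P=cloud(s,roi&(S<60)); t=P[(P[:,2]>.075)&(P[:,2]<.09)]
    print("white top",len(t),np.percentile(t,2,0).round(3),np.percentile(t,98,0).round(3))
    # books, cabinet
    full=np.ones(h.shape,bool); uv,P=cloud(s,(h<10)|(h>170))if 0 else cloud(s,full)
    red=((h<8)|(h>172))&(S>150)&(V<140); uv,R=cloud(s,red); R=R[(R[:,2]>.1)&(R[:,2]<.4)]
    hull=cv2.boxPoints(cv2.minAreaRect(R[:,:2].astype(np.float32))); print("book z",np.percentile(R[:,2],[5,50,95]).round(3),hull.round(3).tolist())
    uv,P=cloud(s,full)
    g=P[(P[:,2]>.12)&(P[:,2]<.35)&(P[:,1]>-.45)&(P[:,0]>.2)]; hist,e=np.histogram(g[:,2],bins=46); print("z hist",[(round(e[i],3),int(hist[i])) for i in np.argsort(-hist)[:4]])
    zt=e[np.argmax(hist)]; q=P[abs(P[:,2]-zt-.003)<.008]; print("top ext",np.percentile(q,1,0).round(3),np.percentile(q,99,0).round(3))
    print(cv2.boxPoints(cv2.minAreaRect(q[:,:2].astype(np.float32))).round(3).tolist())
E
```

```text
scene orange 53 53 px [289 201] [306 217] lo [ 0.612 -0.8   -0.721] med [ 0.642 -0.196  0.076] hi [ 1.458 -0.189  0.078]
scene blue 766 765 px [209 205] [298 246] lo [ 0.617 -0.178  0.078] med [ 0.636 -0.101  0.085] hi [ 0.662 -0.031  0.093]
white top 670 [ 0.604 -0.181  0.075] [ 0.677 -0.018  0.084]
book z [0.127 0.138 0.14 ] [[0.21299999952316284, -0.3140000104904175], [0.593999981880188, -0.39899998903274536], [0.6480000019073486, -0.16099999845027924], [0.2669999897480011, -0.07500000298023224]]
z hist [(np.float64(0.135), 15857), (np.float64(0.222), 14946), (np.float64(0.226), 12942), (np.float64(0.139), 3644)]
top ext [ 0.239 -1.649  0.131] [1.668 0.315 0.145]
[[-0.09200000017881393, -1.440000057220459], [1.215999960899353, -1.784999966621399], [1.7089999914169312, 0.08500000089406967], [0.4009999930858612, 0.42899999022483826]]
side orange 6 6 px [266 222] [280 227] lo [ 0.63  -0.198  0.075] med [ 0.639 -0.194  0.077] hi [ 0.659 -0.191  0.079]
side blue 408 405 px [234 226] [283 267] lo [ 0.618 -0.175  0.074] med [ 0.633 -0.112  0.085] hi [ 0.659 -0.067  0.094]
white top 480 [ 0.606 -0.188  0.075] [ 0.674 -0.066  0.085]
book z [0.136 0.138 0.14 ] [[0.21799999475479126, -0.31200000643730164], [0.5950000286102295, -0.3959999978542328], [0.6470000147819519, -0.1589999943971634], [0.27000001072883606, -0.07500000298023224]]
z hist [(np.float64(0.225), 21140), (np.float64(0.222), 11985), (np.float64(0.136), 10473), (np.float64(0.153), 5900)]
top ext [ 0.056 -0.712  0.221] [1.515 0.338 0.232]
[[-0.6330000162124634, -0.1679999977350235], [0.007000000216066837, -1.5069999694824219], [1.6890000104904175, -0.7020000219345093], [1.0479999780654907, 0.6359999775886536]]
```

Run:
```python
from h import *
for n in("scene","side"):
    s=dict(np.load(n+"0.npz")); H=hsv(s); h,S,V=H[...,0],H[...,1],H[...,2]
    uv,P=cloud(s,np.ones(h.shape,bool))
    r=lambda m:(len(P[m]),np.percentile(P[m],[.5,99.5],axis=0).round(3).tolist())
    x,y,z=P.T
    c=(abs(z-.226)<.008)&(x>.2)&(x<.9)&(y>-.1)&(y<.6)
    Q=P[c]; print(n,"cabinet",len(Q),cv2.boxPoints(cv2.minAreaRect(Q[:,:2].astype(np.float32))).round(3).tolist())
    b=(abs(z-.138)<.006)&(x>.15)&(x<.7)&(y>-.5)&(y<-.05); Q=P[b]
    print("book",len(Q)); hull=cv2.convexHull(Q[:,:2].astype(np.float32)); print(cv2.approxPolyDP(hull,.02,True)[:,0].round(3).tolist())
    print("wall pts z>.1, y -.2..0", np.percentile(x[(z>.1)&(z<.4)&(y<0)&(y>-.25)&(x>.7)],[1,50]) )
    # organiser near-side & top points
    o=(z>.079)&(z<.086)&(x>.56)&(x<.72)&(y>-.23)&(y<.05)&(S[uv[:,1],uv[:,0]]<70)
    Q=P[o]; rect=cv2.minAreaRect(Q[:,:2].astype(np.float32)); print("org",len(Q),rect,cv2.boxPoints(rect).round(3).tolist())
    l,i=np.linalg.eigh(np.cov(Q[:,:2].T)); print(i[:,1])
    bt=(x>.6)&(x<.9)&(y<-.2)&(y>-.5)&(z>.02)&(z<.12)&(S[uv[:,1],uv[:,0]]>90); print("bottle",r(bt))
    for k,hl,hh in(("teal",85,100),("green",60,84)):
        hh_=h[uv[:,1],uv[:,0]];m=(S[uv[:,1],uv[:,0]]>50)&(hh_>=hl)&(hh_<=hh)&(z>.02)&(z<.08)&(x>.3)&(x<.6)&(abs(y+.1)<.15); print(k,m.sum() and r(m))
s=dict(np.load("scene0.npz")); im=s["image"][180:300,180:410]; cv2.imwrite("pics/crop0.png",cv2.resize(im,None,fx=3.4,fy=3.4,interpolation=2))
```

```text
scene cabinet 28105 [[0.3930000066757202, 0.11999999731779099], [0.6430000066757202, 0.035999998450279236], [0.7170000076293945, 0.25600001215934753], [0.46700000762939453, 0.3400000035762787]]
book 18951
[[0.550000011920929, -0.13500000536441803], [0.2669999897480011, -0.07999999821186066], [0.22699999809265137, -0.27300000190734863], [0.5049999952316284, -0.3319999873638153]]
wall pts z>.1, y -.2..0 [1.6074057  1.64573504]
org 394 ((0.640944242477417, -0.06914636492729187), (0.07968416064977646, 0.2391715794801712), 0.9075524806976318) [[0.5989999771118164, 0.05000000074505806], [0.6029999852180481, -0.1889999955892563], [0.6830000281333923, -0.18799999356269836], [0.6790000200271606, 0.050999999046325684]]
[0.01915886 0.99981645]
bottle (15, [[0.6, -0.377, 0.064], [0.655, -0.212, 0.101]])
teal (227, [[0.474, -0.048, 0.049], [0.503, -0.02, 0.064]])
green (294, [[0.385, -0.044, 0.033], [0.488, 0.028, 0.065]])
side cabinet 33930 [[0.39500001072883606, 0.11900000274181366], [0.6439999938011169, 0.03400000184774399], [0.7379999756813049, 0.3100000023841858], [0.49000000953674316, 0.395
[... 190 characters left out ...]
9873638153]]Traceback (most recent call last):
  File "<stdin>", line 11, in <module>
    return _quantile_unchecked(
        a, q, axis, out, overwrite_input, method, keepdims, weights)
    return _ureduce(a,
                    func=_quantile_ureduce_func,
    ...<5 lines>...
                    overwrite_input=overwrite_input,
                    method=method)
    r = func(a, **kwargs)
    result = _quantile(arr,
                       quantiles=q,
    ...<2 lines>...
                       out=out,
                       weights=wgt)
    slices_having_nans = np.isnan(arr[-1, ...])
                                  ~~~^^^^^^^^^
IndexError: index -1 is out of bounds for axis 0 with size 0
```

```bash
python3 -m pendant '[{"offset":[0,0,-0.8],"roll":-1,"claw":1},{"offset":[0,0,-0.8],"roll":-1,"claw":1},{"offset":[0,0,-0.8],"roll":-1,"claw":1},{"offset":[0,0,0],"roll":-1,"claw":1},{"offset":[0,0,0],"roll":-1,"claw":1},{"offset":[0,0,0],"roll":-1,"claw":1},{"offset":[0,0,0],"roll":-1,"claw":1},{"offset":[0,0,0],"roll":-1,"claw":1},{"offset":[0,0,0],"roll":-1,"claw":1},{"offset":[0,0,0],"roll":-1,"claw":1}]' 10
python3 -m pendant '[{"offset":[0,0,0],"roll":-1,"claw":1},{"offset":[0,0,0],"roll":-1,"claw":1},{"offset":[0,0,0],"roll":-1,"claw":1},{"offset":[0,0,0],"roll":-1,"claw":1},{"offset":[0,0,0],"roll":-1,"claw":1},{"offset":[0,0,0],"roll":0,"claw":1}]'
```

```text
time_s: 1.1
position: [0.1847, -0.7008, 0.3569]
tool_rot: [-2.649, -1.687, -0.0]
force: [0.4, 0.6, -0.8]
finger_gap: 0.0175
gripper_force: 0.0
time_s: 1.7
position: [0.1846, -0.7009, 0.3568]
tool_rot: [-2.224, -2.218, -0.001]
force: [-0.3, 0.1, -0.4]
finger_gap: 0.0004
gripper_force: 0.0
```

```bash
python3 -m pendant '[{"offset":[0.58,0.44,0],"roll":0,"claw":1},{"offset":[0.58,0.44,0],"roll":0,"claw":1},{"offset":[0.58,0.44,0],"roll":0,"claw":1},{"offset":[0.58,0.44,0],"roll":0,"claw":1},{"offset":[0.58,0.44,0],"roll":0,"claw":1},{"offset":[0.58,0.44,0],"roll":0,"claw":1},{"offset":[0.58,0.44,0],"roll":0,"claw":1},{"offset":[0.58,0.44,0],"roll":0,"claw":1},{"offset":[0.58,0.44,0],"roll":0,"claw":1},{"offset":[0.58,0.44,0],"roll":0,"claw":1}]'
python3 -m pendant '[{"offset":[0.58,0.44,0],"roll":0,"claw":1},{"offset":[0.58,0.44,0],"roll":0,"claw":1},{"offset":[0.58,0.44,0],"roll":0,"claw":1},{"offset":[0.58,0.44,0],"roll":0,"claw":1},{"offset":[0.58,0.44,0],"roll":0,"claw":1},{"offset":[0.58,0.44,0],"roll":0,"claw":1},{"offset":[0.58,0.44,0],"roll":0,"claw":1},{"offset":[0.58,0.44,0],"roll":0,"claw":1},{"offset":[0.58,0.44,0],"roll":0,"claw":1},{"offset":[0,0,0],"roll":0,"claw":1}]'
python3 - <<'E'
from h import *
from workcell import arm, eyes
o=arm.get_obs(); s=eyes.snapshot("wrist"); cv2.imwrite("pics/w1.png",s["image"])
T=np.eye(4); T[:3,:3]=cv2.Rodrigues(o["tool_rot"])[0]; T[:3,3]=o["position"]; np.savez("w1.npz",W=T@s["T_tool_cam"],**s); print(s["T_tool_cam"].round(3))
E
```

```text
time_s: 2.7
position: [0.4066, -0.4106, 0.3574]
tool_rot: [-2.229, -2.214, 0.0]
force: [0.1, -0.3, -0.9]
finger_gap: 0.0006
gripper_force: 0.0
time_s: 3.7
position: [0.6074, -0.1461, 0.3572]
tool_rot: [-2.22, -2.221, -0.005]
force: [0.0, -0.2, 0.2]
finger_gap: 0.0007
gripper_force: 0.0
[[ 0.001  0.972  0.236  0.065]
 [ 1.    -0.001  0.     0.001]
 [ 0.     0.236 -0.972 -0.148]
 [ 0.     0.     0.     1.   ]]
```

View pics/w1.png

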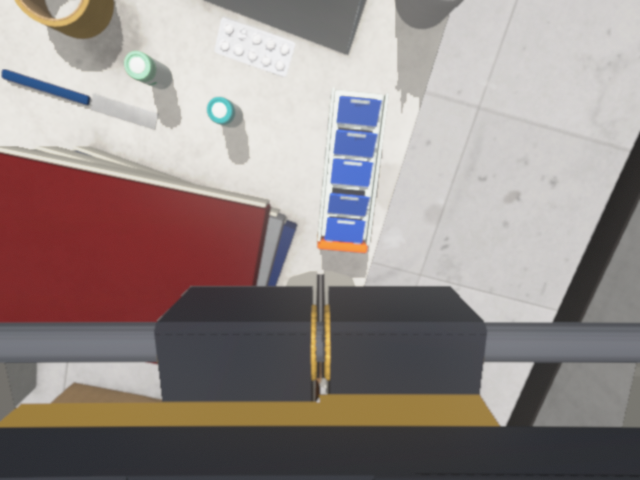

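The wrist view shows the organiser upright in the picture, with the orange cap at (343,246) and the white end at (359,93). All five flaps are raised, the books are to the left at x<295 px, and the teal vial is at (221,110).

```bash
cat >> h.py <<'E'
def organiser(s,W,box):
    H=hsv(s);h,S,V=H[...,0],H[...,1],H[...,2]; roi=np.zeros(h.shape,bool); a,b,c,d=box; roi[a:b,c:d]=1
    def big(m):
        n,l,st,_=cv2.connectedComponentsWithStats(m.astype(np.uint8)); return l==1+np.argmax(st[1:,4])
    om=big(roi&(h<15)&(S>150)&(V>110)); v,u=np.nonzero(om); P=plane(s,np.c_[u,v],.076,W)
    oc=cv2.minAreaRect(P[:,:2].astype(np.float32)); 
    bm=roi&(h>100)&(h<130)&(S>120); 
    uv,Q=cloud(s,roi,W); x,y,z=Q.T
    t=(z>.078)&(z<.086)&(S[uv[:,1],uv[:,0]]<60)&(V[uv[:,1],uv[:,0]]>120)
    R=plane(s,uv[t],.082,W)
    return oc,R,bm
E
python3 - <<'E'
from h import *
s=dict(np.load("w1.npz")); W=s["W"]
oc,R,bm=organiser(s,W,(85,260,305,395)); print("cap",oc)
print(len(R),R.min(0).round(4),R.max(0).round(4))
r=cv2.minAreaRect(R[:,:2].astype(np.float32)); print("walls",r,cv2.boxPoints(r).round(4).tolist())
uv,Q=cloud(s,bm,W); print("blue z",np.percentile(Q[:,2],[5,50,95]))
for p,z in(((337,92),.082),((384,96),.082),((359,94),.082),((318,250),.076),((368,252),.076)): print(p,plane(s,[p],z,W).round(4))
E
```

```text
cap ((0.6348214745521545, -0.19229251146316528), (0.011332008987665176, 0.05892704054713249), 84.65353393554688)
951 [ 0.6055 -0.1902  0.082 ] [ 0.6819 -0.0146  0.082 ]
walls ((0.6436994671821594, -0.10238095372915268), (0.1709452122449875, 0.06197356805205345), 84.68614959716797) [[0.6049000024795532, -0.18459999561309814], [0.6665999889373779, -0.19040000438690186], [0.6825000047683716, -0.020099999383091927], [0.6208000183105469, -0.014399999752640724]]
blue z [0.07930114 0.08478829 0.09364031]
(337, 92) [[ 0.6263 -0.0187  0.082 ]]
(384, 96) [[ 0.6775 -0.0227  0.082 ]]
(359, 94) [[ 0.6503 -0.0207  0.082 ]]
(318, 250) [[ 0.6055 -0.1981  0.076 ]]
(368, 252) [[ 0.6665 -0.2006  0.076 ]]
```

```bash
python3 - <<'E'
from h import *
s=dict(np.load("side0.npz")); print("bottle", plane(s,[(339,173)],.1))
s=dict(np.load("scene0.npz")); print(plane(s,[(388,174)],.1))
E
python3 -m pendant '[{"offset":[-0.54,0.27,0],"roll":0,"claw":1},{"offset":[-0.54,0.27,0],"roll":0,"claw":1},{"offset":[0,0,0],"roll":1,"claw":1},{"offset":[0,0,0],"roll":1,"claw":1},{"offset":[0,0,0],"roll":1,"claw":1},{"offset":[0,0,0],"roll":1,"claw":1},{"offset":[0,0,0.8],"roll":0,"claw":1},{"offset":[0,0,0.8],"roll":0,"claw":1},{"offset":[0,0,0],"roll":0,"claw":1}]'
python3 - <<'E'
from h import *
from workcell import arm, eyes
o=arm.get_obs(); s=eyes.snapshot("wrist"); cv2.imwrite("pics/w2.png",s["image"]);print(o["joint_pos"])
R=cv2.Rodrigues(o["tool_rot"])[0]; print(R.round(3),o["position"])
T=np.eye(4); T[:3,:3]=R; T[:3,3]=o["position"]; np.savez("w2.npz",W=T@s["T_tool_cam"],**s)
E
```

```text
bottle [[ 0.58226791 -0.37446315  0.1       ]]
[[ 0.58567348 -0.37930436  0.1       ]]
time_s: 4.65
position: [0.6282, -0.2071, 0.2725]
tool_rot: [-2.575, -1.789, 0.01]
force: [-0.5, 0.9, -0.2]
finger_gap: 0.0009
gripper_force: 0.0
[ 0.48159719  0.51598452 -0.38079654  1.69438019  0.22221075  0.98320925
 -0.33583517]
[[ 0.349  0.937 -0.009]
 [ 0.937 -0.349  0.001]
 [-0.002 -0.009 -1.   ]] [ 0.62818469 -0.20710543  0.27249482]
```

View pics/w2.png

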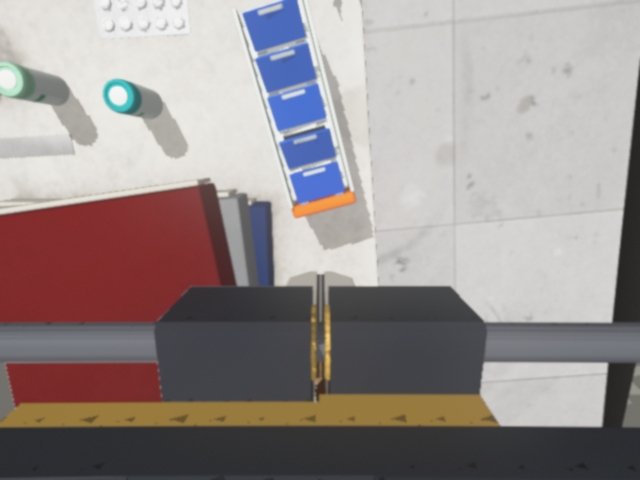

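The closer wrist view shows the organiser turned about 15° from the picture's vertical, with the cap at (323,204). The fingertips at (320,280) are still short of the row, and the bottle is well clear at (0.585,-0.376).

Run:
```python
from h import *
s=dict(np.load("w2.npz")); W=s["W"]
oc,R,bm=organiser(s,W,(0,225,230,362)); print("cap",oc)
r=cv2.minAreaRect(R[:,:2].astype(np.float32)); print("walls",r)
u=np.array([.0929,.9957]); n=np.array([u[1],-u[0]])
c=np.array(oc[0]); o=c+.09*u; print("origin from cap",o)
t=o-.097*u; p=np.array([.6282,-.2071]); A=np.array([[.349,.937],[.937,-.349]])
print("target",t,"tool dxy",(t-p)@A, "u in tool",u@A, R[:,:2][np.argsort(R[:,1])[-3:]])
```

```text
cap ((0.6349807381629944, -0.19288265705108643), (0.01124394778162241, 0.05891992524266243), 85.06914520263672)
walls ((0.6294785737991333, -0.10357802361249924), (0.16873754560947418, 0.11456670612096786), 75.2020034790039)
origin from cap [ 0.64334174 -0.10326966]
target [ 0.63433044 -0.19985256] tool dxy [0.00893038 0.00321486] u in tool [ 0.965393 -0.260452] [[ 0.62075616 -0.01467334]
 [ 0.62259848 -0.01458028]
 [ 0.62182508 -0.01429313]]
```

```bash
python3 -m pendant '[{"offset":[0.18,0.06,0],"roll":0,"claw":1},{"offset":[0,0,0.8],"roll":0,"claw":1},{"offset":[0,0,0.8],"roll":0,"claw":1},{"offset":[0,0,0.8],"roll":0,"claw":1},{"offset":[0,0,0.8],"roll":0,"claw":1},{"offset":[0,0,0],"roll":0,"claw":1},{"offset":[0,0,0],"roll":0,"claw":1}]'
```

```text
time_s: 5.4
position: [0.6392, -0.1982, 0.1192]
tool_rot: [2.576, 1.796, 0.002]
force: [0.2, -0.5, 0.9]
finger_gap: 0.0008
gripper_force: 0.0
```

```bash
python3 -m pendant '[{"offset":[-0.06,-0.09,0.2],"roll":0,"claw":1},{"offset":[0,0,0.2],"roll":0,"claw":1},{"offset":[0,0,0],"roll":0,"claw":1},{"offset":[0,0,0],"roll":0,"claw":1}]'
```

```text
time_s: 5.8
position: [0.6326, -0.1997, 0.0978]
tool_rot: [2.577, 1.796, 0.0]
force: [-0.3, -0.3, -0.1]
finger_gap: 0.0005
gripper_force: 0.0
```

```bash
python3 -m pendant '[{"offset":[0.1,-0.02,0.015],"roll":0,"claw":1},{"offset":[0.1,-0.02,0],"roll":0,"claw":1},{"offset":[0.1,-0.02,0],"roll":0,"claw":1},{"offset":[0.1,-0.02,0],"roll":0,"claw":1},{"offset":[0.1,-0.02,0],"roll":0,"claw":1}]'
```

```text
time_s: 6.3
position: [0.6366, -0.1737, 0.0967]
tool_rot: [-2.577, -1.797, -0.0]
force: [-0.3, -0.2, -0.2]
finger_gap: 0.0004
gripper_force: 0.2
```

```bash
python3 -m pendant '[{"offset":[0.1,-0.026,0],"roll":0,"claw":1},{"offset":[0.1,-0.026,0],"roll":0,"claw":1},{"offset":[0.1,-0.026,0],"roll":0,"claw":1},{"offset":[0.1,-0.026,0],"roll":0,"claw":1},{"offset":[0.1,-0.026,0],"roll":0,"claw":1},{"offset":[0.1,-0.026,0],"roll":0,"claw":1},{"offset":[0.1,-0.026,0],"roll":0,"claw":1}]'
```

```text
time_s: 7.0
position: [0.64, -0.1378, 0.0966]
tool_rot: [-2.577, -1.797, -0.0]
force: [0.8, -0.6, 0.7]
finger_gap: 0.0007
gripper_force: 0.2
```

Run:
```python
from h import *
from workcell import eyes
s=eyes.snapshot("scene"); cv2.imwrite("pics/c3.png",cv2.resize(s["image"][140:300,180:390],None,fx=3.5,fy=3.5,interpolation=2))
```

```text
(no output)
```

View pics/c3.png

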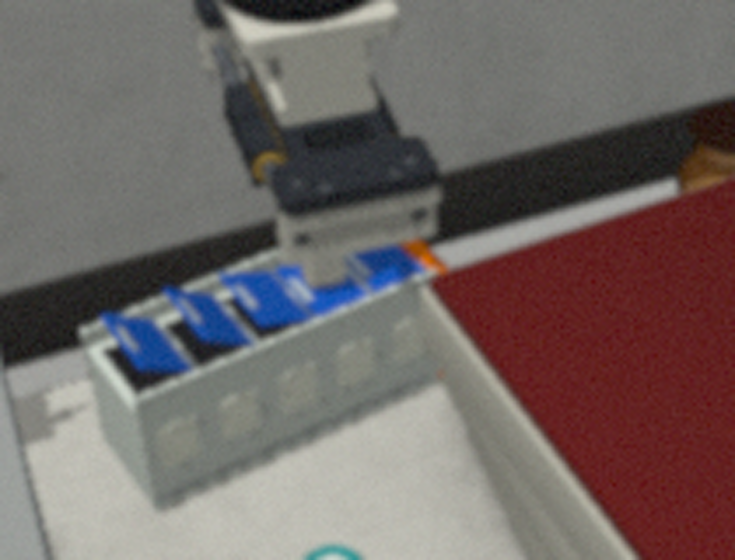

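The crop shows flap 1 level beside the cap at (390,262), the fingertip at (330,280) pressing flap 2, and flaps 3–5 still up. I'll continue the sweep.

```bash
python3 -m pendant '[{"offset":[0.1,-0.026,0.006],"roll":0,"claw":1},{"offset":[0.1,-0.026,0],"roll":0,"claw":1},{"offset":[0.1,-0.026,0],"roll":0,"claw":1},{"offset":[0.1,-0.026,0],"roll":0,"claw":1},{"offset":[0.1,-0.026,0],"roll":0,"claw":1},{"offset":[0.1,-0.026,0],"roll":0,"claw":1},{"offset":[0.1,-0.026,0],"roll":0,"claw":1},{"offset":[0.1,-0.026,0],"roll":0,"claw":1}]'
```

```text
time_s: 7.85
position: [0.6441, -0.097, 0.0964]
tool_rot: [2.577, 1.797, -0.0]
force: [-0.2, -2.1, 3.0]
finger_gap: 0.0005
gripper_force: 1.4
```

```bash
python3 -m pendant '[{"offset":[0.1,-0.026,0],"roll":0,"claw":1},{"offset":[0.1,-0.026,0],"roll":0,"claw":1},{"offset":[0.1,-0.026,0],"roll":0,"claw":1},{"offset":[0.1,-0.026,0],"roll":0,"claw":1},{"offset":[0.1,-0.026,0],"roll":0,"claw":1},{"offset":[0.1,-0.026,0],"roll":0,"claw":1},{"offset":[0.1,-0.026,0],"roll":0,"claw":1}]'
```

```text
time_s: 8.55
position: [0.6476, -0.061, 0.0964]
tool_rot: [2.577, 1.797, -0.0]
force: [0.0, -5.8, 4.9]
finger_gap: 0.0003
gripper_force: 3.4
```

```bash
python3 -m pendant '[{"offset":[0.1,-0.026,0],"roll":0,"claw":1},{"offset":[0.1,-0.026,0],"roll":0,"claw":1},{"offset":[0.1,-0.026,0],"roll":0,"claw":1},{"offset":[0.1,-0.026,0],"roll":0,"claw":1},{"offset":[0.08,-0.02,0],"roll":0,"claw":1}]'
python3 - <<'E'
from h import *
from workcell import eyes
s=eyes.snapshot("scene"); cv2.imwrite("pics/c4.png",cv2.resize(s["image"][140:300,180:390],None,fx=3.5,fy=3.5,interpolation=2))
E
```

```text
time_s: 9.05
position: [0.6501, -0.0362, 0.0964]
tool_rot: [-2.577, -1.797, 0.0]
force: [-1.2, -3.2, 3.9]
finger_gap: 0.0002
gripper_force: 2.5
```

View pics/c4.png

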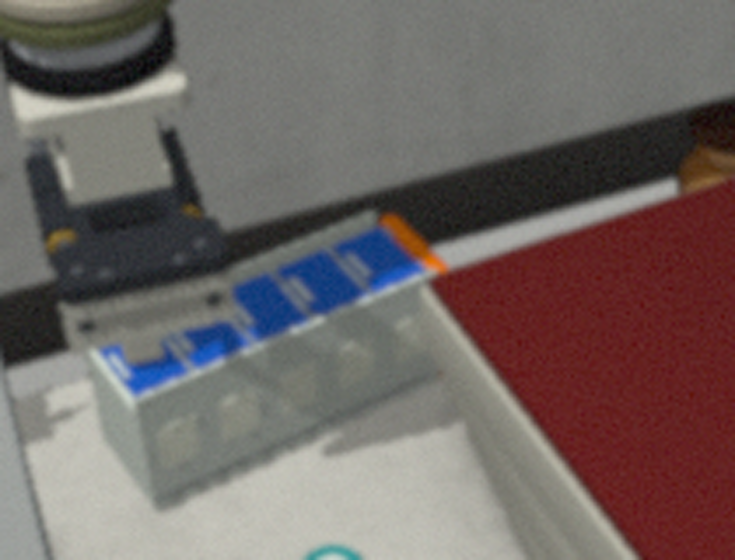

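All five flaps look level, with the tip on flap 5 at (150,350). I'll go a little further, then lift away.

```bash
python3 -m pendant '[{"offset":[0.08,-0.02,0],"roll":0,"claw":1},{"offset":[0.06,-0.015,0],"roll":0,"claw":1},{"offset":[0,0,0],"roll":0,"claw":1}]'
python3 -m pendant '[{"offset":[0,0,-0.1],"roll":0,"claw":1},{"offset":[0,0,-0.3],"roll":0,"claw":1},{"offset":[0,0,-0.8],"roll":0,"claw":1},{"offset":[0,0,-0.8],"roll":0,"claw":1},{"offset":[0,0,-0.8],"roll":0,"claw":1},{"offset":[0,0,-0.8],"roll":0,"claw":1},{"offset":[-0.8,0,-0.4],"roll":0,"claw":1},{"offset":[-0.8,0,0],"roll":0,"claw":1},{"offset":[-0.8,0,0],"roll":0,"claw":1},{"offset":[0,0,0],"roll":0,"claw":1}]'
python3 - <<'E'
from h import *
from workcell import arm, eyes
o=arm.get_obs(); s=eyes.snapshot("wrist"); cv2.imwrite("pics/w5.png",s["image"])
T=np.eye(4); T[:3,:3]=cv2.Rodrigues(o["tool_rot"])[0]; T[:3,3]=o["position"]; W=T@s["T_tool_cam"]
oc,R,bm=organiser(s,W,(0,300,180,420)); print("cap",oc)
uv,Q=cloud(s,bm,W); Q=Q[(Q[:,0]>.58)&(Q[:,0]<.7)]
for c in(-67,-33,1,35,69):
    l=(Q[:,1]+.1035)/.9957; m=abs(l-c/1000)<.014; print(c,m.sum(),m.sum() and np.percentile(Q[m,2],[5,50,95]).round(4))
E
```

```text
time_s: 9.4
position: [0.6509, -0.0288, 0.0964]
tool_rot: [-2.576, -1.797, -0.001]
force: [-0.4, -1.8, 4.9]
finger_gap: 0.0004
gripper_force: 2.4
time_s: 10.4
position: [0.607, -0.1484, 0.2973]
tool_rot: [2.582, 1.786, -0.004]
force: [-0.2, -0.9, -0.9]
finger_gap: 0.0008
gripper_force: 0.0
cap ((0.634991466999054, -0.1923823356628418), (0.011550303548574448, 0.0586712472140789), 85.38912200927734)
-67 1004 [0.0767 0.0779 0.0791]
-33 1070 [0.0766 0.0779 0.0791]
1 1146 [0.0766 0.0778 0.0791]
35 1228 [0.0766 0.0778 0.0792]
69 1305 [0.0766 0.0779 0.0791]
```

View pics/w5.png

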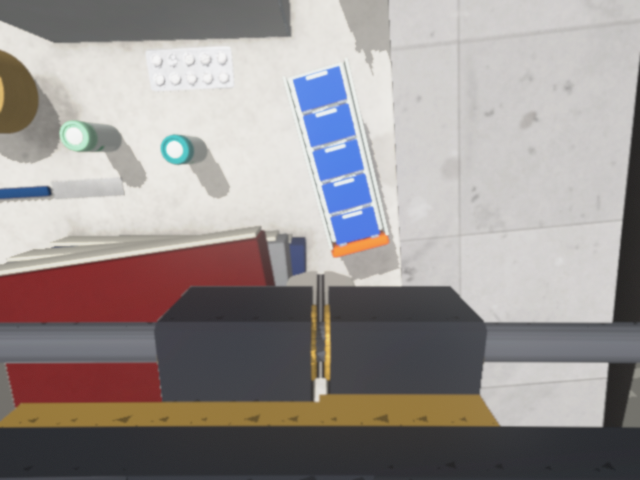

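The wrist view shows all five flaps lying flat, between (320,90) and (352,225). The flap tops measure 78 mm, the cap has not moved, and the vials still stand.

```bash
python3 -c "
from workcell import arm
print(arm.sign_off())"
```

```text
the job is handed in; nothing more can be done
None
```

I pressed all five flaps shut in one pass from the orange cap to the white end, then took the hand clear and handed the job in; afterwards every flap measured level and the organiser had moved less than 1 mm, though no verdict came back.

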